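Park and pin a linear axis for transport

ROBOT

A 6-joint arm with a two-finger parallel gripper is mounted at the origin on a cart in front of the work surface, level with it; the furniture and walls round the work are solid. World frame = base frame: x ahead of the robot, y to its left, z up, the work surface at z = 0. Lengths are in m, angles in rad, forces in N, time in s.
With the tool pointing down it reaches from about 0.35 to 0.85 m from the base axis. Payload 8.1 kg.
Tool frame: the origin (TCP) lies at the very end of the fingers, on their centre line; the grasp point (between the pads) lies 19 mm behind it; z points along the fingers, y is the direction in which the jaws open and shut (so a half turn about z gives the same grasp; the last joint's range is limited). The gripper opens to 93 mm and grips with 3 to 60 N. Pads are 15 mm wide; open, the fingers measure 128 mm over their backs; the gripper's body (75 mm by 188 mm) begins 65 mm behind the grasp point.
Start: joints at [-1.298, 0.13, 1.488, -0, 1.523, -0.085], TCP at [0.21, -0.562, 0.219] pointing down, gripper open.
Joint ranges: [-2.96, 2.96], [-0.89, 2.26], [0.02, 2.5], [-1.34, 4.48], [0, 2.73], [-2.66, 2.66]. Speed limits (rad/s): [2.39, 2.39, 2.79, 3.14, 3.14, 3.14].

INTERFACE

Orientations are given as a rotation vector (axis times angle).
In Python, from plant import robot gives the robot as it stands.
- The arm moves only by the shell command python3 -m inch 'ROWS' [FORCE]. ROWS is JSON, a list that holds one entry, the list of rows, each a list of 7 numbers: the shift along the tool's x, y, z in cm, then the turn, a rotation vector about the tool's x, y, z in degrees, then the gripper command: -1 is fully open, 1 is shut, values between are in proportion. A call has 1 to 5 rows; each row shifts and turns the commanded pose from where the row before left it, along the tool's axes as they then stand; what a row does not reach is not made up. A row lasts 1/10 s, in which the tool goes at most 50 mm and 8.59 degrees, less where a joint would pass 70% of its speed; a pose out of reach is approached as far as the arm can. A call with a gripper value outside its range is refused whole. The fingers move at their own pace and stop on an object; FORCE is the grip in N (left out, the last holds). Time passes only in rows, so rows that do not move let the fingers close. It gives the time, the measured TCP pose, the force and the opening at its end, in the units of the state.
- robot.read_state(): the state, without advancing time (a new reading comes with each control period).
- robot.read_camera(name): name is "side" or "top" or "wrist"; returns a dict with "image" (400x640x3 uint8, blue, green, red), "K" (3x3 intrinsics, pixels), "distortion" ([k1, k2, p1, p2, k3] as OpenCV has them; the pictures are not rectified), "R" (3x3) and "t" (3): a world point X has camera coordinates R X + t; the wrist camera has in their place "tool_from_camera" (4x4, takes a point from camera to tool coordinates, whose origin is the TCP and whose axes are the flange's). Camera axes: x right, y down, z forward; pixel columns grow to the right and rows downward; lengths in m; the calibration is good to about 2 mm. A picture is of the moment at which its call begins: read the wrist's pose just before it. There is no depth.
- robot.close_job(): hands the job in, once; it reports no verdict.
The state is a dict: "t": time; "q": joint angles; "dq": joint speeds; "joint_torque": joint torques, N m; "tool_pos": TCP position; "orientation": TCP orientation; "force": force on the tool from outside, world axes, zero at the start; "wrist_torque": the same for the moment, N m; "opening": finger opening in m.
Only numpy, scipy, OpenCV 4.12 (cv2) and the standard library are available. Lean on these libraries where they do the work, as an engineer would, in place of code of your own. Each camera call takes 0.05 s, during which the arm holds its last target. There are 200 camera calls.

TASK

Pin the linear axis for transport: take the red-headed transit pin from the wooden block, and with its tip lightly on the unseen carriage down in the axis's slot, sweep along the slot until it drops into the carriage's socket. Draw the carriage with it to the yellow-marked parking end, push the pin fully home there so that its collar sits on the cover, and let go of it. Feel your way and force nothing, and leave the loose things lying around undisturbed.

Things in the scene. Friction and masses are not known exactly. Their poses are not given: they have to be found in the camera images.
- pin_head (a point): centre of the red grip of the upright transit pin, half-way up the grip (22 mm thick, 42 mm high); z up along the pin. Below it a steel collar, 27 mm wide, 4 mm thick, its underside 25 mm below this point, then the steel shank, 10 mm thick, 67 mm long, tip tapered over 5 mm. Weight about 0.1 kg
- pin: the transit pin, 113 mm long; origin at the end of its tip, on its centre line, 92 mm below pin_head; z up along the pin. The lower 36 mm of its shank stand in a loose bore of the wooden block; draw it straight up
- pin_block: fixed wooden block, 75 x 120 mm, 48 mm high, with three bores along its y axis; the pin stands in the one 35 mm from the middle towards +y. Origin: centre of its underside
- axis: fixed linear axis: aluminium profile 280 x 84 mm with a slot along its top, grey end plates (84 mm high), black motor at the -x end. Origin: centre of its underside; x along the slot towards the yellow parking marks. A hidden black carriage plate slides under the slot with about 7 N of drag, stays where left, and has a stop at the parking end
- slot (a point): centre of the slot, on the cover's top, 80 mm over the bench; axes as the axis. Slot: 104 mm long (+-52 mm), 16 mm wide, long edges bevelled to 22 mm. The carriage plate lies 35 mm below the cover's top and fills the slot's floor all along, but for one socket through it, 14 mm long and wider than the slot; the pin's tip goes 14 mm down in it, to the bed. Its place is unknown
- parking_bore (a point): point between the yellow marks, on the cover's top, 42 mm from slot; axes as the axis. Under it the bed has a blind bore, 14 mm along, 18 mm across, 71 mm below the cover's top. The socket starts 30 to 82 mm from here. With the carriage pushed to its stop by the pin, the pin is over the bore and goes 18 mm further down, until the collar sits on the cover
- spanner: bystander: small open-ended spanner lying behind the axis; origin at its underside's centre
- hex_key: bystander: bent dark hex key lying in front; origin at its underside's centre
- tape: bystander: roll of black tape, 66 mm across, lying flat behind; origin at its underside's centre
- grease: bystander: round grease tin with a green lid, 69 mm across, behind on the right; origin at its underside's centre
- marker: bystander: marker pen with a blue cap, 133 mm long, lying in front of the axis; origin at its underside's centre

How it is judged:
By the outcome, as a careful person would: the job done as asked, in the order asked, and still so for the second after the job is handed in, with the robot touching nothing.
It also fails if it takes over 64 s, if anything falls off the work surface, if the arm or the gripper's body presses on something with over 40 N, if the wrist force passes 120 N, or if a joint passes its speed limit or range.

## Working session

There is one attempt and no reset: what is moved stays moved. The work goes in short steps, Python scripts to look and compute and a shell command to move; the robot and the scene stay as the last step left them, time stands still between calls to the robot, and variables do not carry over. Pictures are saved under pics/ and viewed, about 8 in all and at most 12, crops included, and the job is handed in when it is done.

```bash
ls; mkdir -p pics; python3 - <<'E'
from plant import robot
import cv2,pickle
s=robot.read_state();print({k:s[k] for k in('t','tool_pos','orientation','force','opening')})
for n in('top','side'):
    c=robot.read_camera(n);pickle.dump(c,open(f'pics/{n}.pkl','wb'));cv2.imwrite(f'pics/{n}.png',c['image'])
    print(n,-c['R'].T@c['t'],c['K'],c['distortion'])
E
```

```text
pics
{'t': 0.0, 'tool_pos': array([ 0.21000756, -0.56145316,  0.21760602]), 'orientation': array([-3.08967237e+00, -5.58744649e-01,  2.39400040e-04]), 'force': array([ 0.30231427, -0.14232261,  0.03038369]), 'opening': 0.09309773617745216}
top [0.35906445 0.06261626 1.34809339] [[433.22162496   0.         319.56103089]
 [  0.         433.22162496 202.92736535]
 [  0.           0.           1.        ]] [-0.04813044  0.          0.          0.          0.        ]
side [ 0.37305767 -1.14034816  0.83836322] [[501.43945276   0.         326.6015009 ]
 [  0.         501.43945276 200.47922122]
 [  0.           0.           1.        ]] [-0.13030143  0.          0.          0.          0.        ]
```

View pics/top.png

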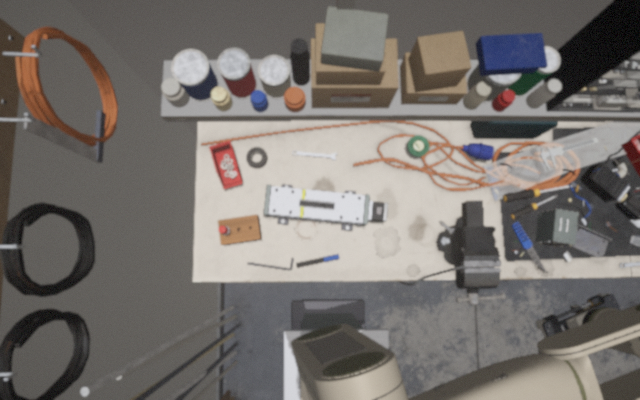

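View pics/side.png

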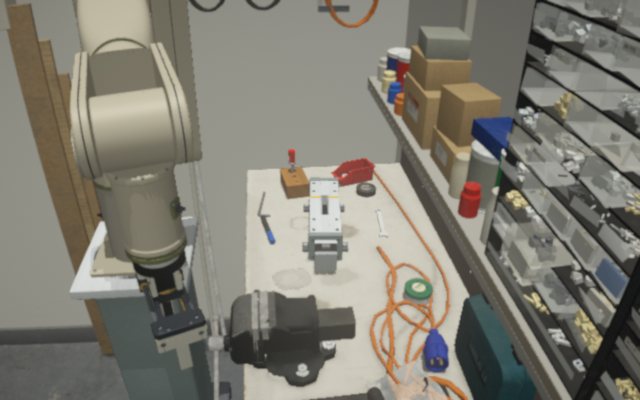

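Top view: red pin at about (225,230) in the block, axis at (318,204) with yellow mark at (303,203) to the left, motor to the right. I'll enlarge the crop.

```bash
cat > h.py <<'E'
import pickle,cv2,numpy as np
from scipy.spatial.transform import Rotation as Ro
def ray(c,uv):
    p=cv2.undistortPoints(np.array([[uv]],float),c['K'],c['distortion'])[0,0]
    return c['R'].T@np.r_[p,1], -c['R'].T@np.array(c['t']).ravel()
def atz(c,uv,z):
    d,o=ray(c,uv); return o+d*(z-o[2])/d[2]
def proj(c,X):
    return cv2.projectPoints(np.array(X,float).reshape(-1,3),cv2.Rodrigues(np.array(c['R']))[0],np.array(c['t'],float),c['K'],c['distortion'])[0][:,0]
E
python3 - <<'E'
from h import *
c=pickle.load(open('pics/top.pkl','rb'));s=pickle.load(open('pics/side.pkl','rb'))
a=cv2.resize(c['image'][170:280,205:395],None,fx=4.2,fy=4.2,interpolation=cv2.INTER_CUBIC)
cv2.imwrite('pics/topc.png',a)
a=cv2.resize(s['image'][140:280,250:390],None,fx=4.2,fy=4.2,interpolation=cv2.INTER_CUBIC)
cv2.imwrite('pics/sidec.png',a)
E
```

```text
(no output)
```

View pics/topc.png

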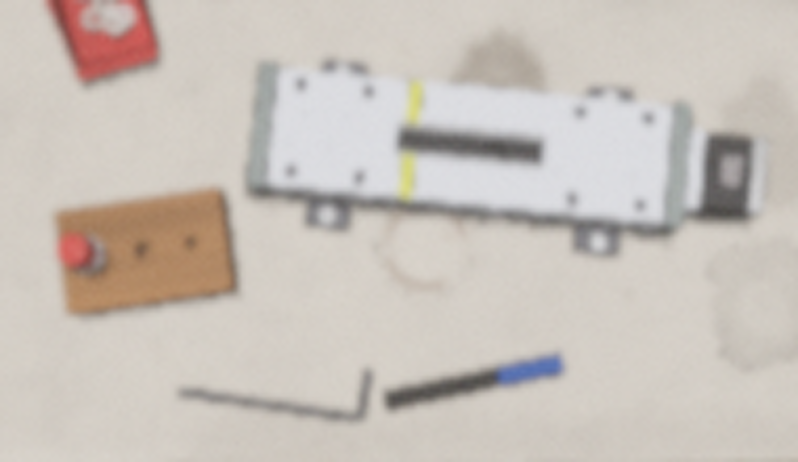

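View pics/sidec.png

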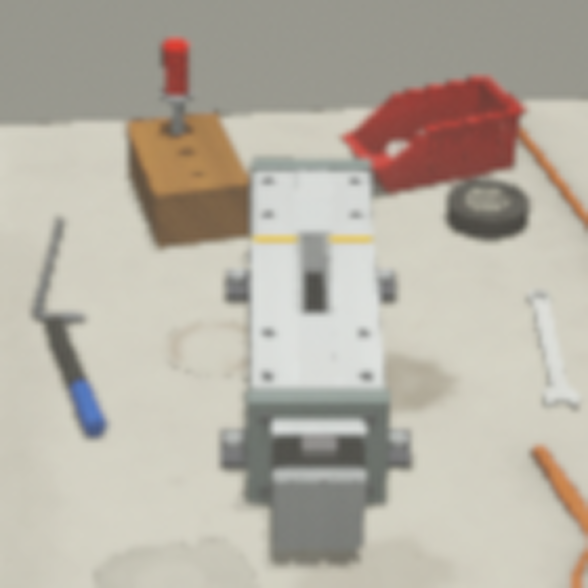

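Top crop: pin head ~(72,247), block with its 3 bores in a line (141,248),(190,243); slot ends (399,138),(543,151); yellow marks (416,102),(406,175). Side crop: grip centre (176,70), slot far end ~(314,233), near end ~(315,312).

```bash
python3 - <<'E'
from h import *
c=pickle.load(open('pics/top.pkl','rb'));s=pickle.load(open('pics/side.pkl','rb'))
T=lambda u,v:((u+.5)/4.2-.5+205,(v+.5)/4.2-.5+170)
S=lambda u,v:((u+.5)/4.2-.5+250,(v+.5)/4.2-.5+140)
np.set_printoptions(precision=4,suppress=True)
a=atz(c,T(399,138),.08);b=atz(c,T(543,151),.08);print('slot top',a,b,np.linalg.norm(a-b),(a+b)/2,np.degrees(np.arctan2(*(a-b)[1::-1])))
a2=atz(s,S(314,233),.08);b2=atz(s,S(315,312),.08);print('slot side',a2,b2,np.linalg.norm(a2-b2))
y1=atz(c,T(416,102),.08);y2=atz(c,T(406,175),.08);print('yellow',y1,y2,(y1+y2)/2)
print('yellow side',atz(s,S(274,239),.08),atz(s,S(351,239),.08))
print('ends body',atz(c,T(260,130),.084),atz(c,T(680,165),.084))
for z in(.104,.125):print('pin top',atz(c,T(72,247),z))
print('pin side',atz(s,S(176,70),.104),atz(s,S(176,44),.125))
for p in[(141,248),(190,243)]:print('bore',atz(c,T(*p),.048))
print('bores side',[atz(s,S(*p),.048) for p in[(185,152),(197,174)]])
E
```

```text
slot top [0.5292 0.1047 0.08  ] [0.5193 0.0035 0.08  ] 0.10162593520791945 [0.5243 0.0541 0.08  ] 84.46208419277038
slot side [0.5296 0.1068 0.08  ] [0.5182 0.0071 0.08  ] 0.10037563452470016
yellow [0.5547 0.0927 0.08  ] [0.503  0.0998 0.08  ] [0.5288 0.0962 0.08  ]
yellow side [0.501  0.1017 0.08  ] [0.5541 0.0961 0.08  ]
ends body [0.5348 0.2019 0.084 ] [ 0.5084 -0.0923  0.084 ]
pin top [0.452  0.3278 0.104 ]
pin top [0.4504 0.3233 0.125 ]
pin side [0.4475 0.321  0.104 ] [0.4482 0.3236 0.125 ]
bore [0.4552 0.2903 0.048 ]
bore [0.4586 0.2553 0.048 ]
bores side [array([0.4512, 0.2906, 0.048 ]), array([0.458 , 0.2551, 0.048 ])]
```

Checks agree: slot length 101–102 mm, bore spacing 35 mm, and extrapolating the bores puts the pin at about (0.450, 0.324). I'll rise clear of the vise, turning the jaws along the slot.

```bash
cat >> h.py <<'E'
def to(*P):
    from plant import robot
    s=robot.read_state();R=Ro.from_rotvec(s['orientation']);p=s['tool_pos']
    M=R.as_matrix();print('t',round(s['t'],2),'pos',p.round(4),'yaw',np.degrees(np.arctan2(M[1,0],M[0,0])).round(2),'z',M[:,2].round(4),'F',s['force'].round(2),'op',round(s['opening'],4))
    for q in P:
        print('shift cm',(100*R.inv().apply(np.array(q)-p)).round(2)); p=np.array(q)
E
python3 -m inch '[[[0,0,-4.3,0,0,6.5,-1],[0,0,-4.3,0,0,6.5,-1],[0,0,-4.3,0,0,6.5,-1],[0,0,-4.3,0,0,6.5,-1]]]'
python3 -c "
from h import *
to((.56,-.1,.38),(.45,.324,.30))"
```

```text
t: 0.5
tool_pos: [0.21, -0.5616, 0.3918]
orientation: [-3.137, 0.158, 0.0]
force: [0.2, 0.1, 1.0]
opening: 0.0931
t 0.5 pos [ 0.21   -0.5616  0.3918] yaw -5.77 z [-2.e-04  9.e-04 -1.e+00] F [0.25 0.07 0.98] op 0.0931
shift cm [ 30.18 -49.44   1.21]
shift cm [-15.2  -41.07   8.04]
```

```bash
python3 -m inch '[[[2.5,-4.1,0,0,0,0,-1],[2.5,-4.1,0,0,0,0,-1],[2.5,-4.1,0,0,0,0,-1],[2.5,-4.1,0,0,0,0,-1],[2.5,-4.1,0,0,0,0,-1]]]'
python3 -m inch '[[[2.5,-4.1,0,0,0,0,-1],[2.5,-4.1,0,0,0,0,-1],[2.5,-4.1,0,0,0,0,-1],[2.5,-4.1,0,0,0,0,-1],[2.5,-4.1,0,0,0,0,-1]]]'
python3 -m inch '[[[2.5,-4.1,0,0,0,0,-1],[2.5,-4.1,0,0,0,0,-1],[-1.5,-4.1,0,0,0,0,-1],[-1.5,-4.1,0,0,0,0,-1],[-1.5,-4.1,0,0,0,0,-1]]]'
python3 -c "
from h import *
to((.45,.324,.25))"
```

```text
t: 1.0
tool_pos: [0.3549, -0.3682, 0.3902]
orientation: [-3.137, 0.151, 0.001]
force: [1.0, -0.7, 0.5]
opening: 0.0933
t: 1.5
tool_pos: [0.499, -0.176, 0.3903]
orientation: [-3.138, 0.151, 0.001]
force: [-0.1, -0.5, 0.2]
opening: 0.0929
t: 2.0
tool_pos: [0.5223, 0.0274, 0.3896]
orientation: [-3.138, 0.151, 0.003]
force: [-0.0, -0.3, -0.2]
opening: 0.0931
t 2.0 pos [0.5223 0.0274 0.3896] yaw -5.49 z [-1.9e-03  2.0e-04 -1.0e+00] F [-0.04 -0.26 -0.16] op 0.0931
shift cm [-10.01 -28.83  13.98]
```

```bash
python3 -m inch '[[[-1.4,-4.1,1.9,0,0,0,-1],[-1.4,-4.1,2,0,0,0,-1],[-1.4,-4.1,2,0,0,0,-1],[-1.4,-4.1,2,0,0,0,-1],[-1.4,-4.1,2,0,0,0,-1]]]'
python3 -m inch '[[[-1.5,-4.1,2,0,0,0,-1],[-1.5,-4.1,2,0,0,0,-1],[0,0,0,0,0,0,-1]]]'
python3 - <<'E'
from h import *
from plant import robot
to((.45,.324,.25))
s=robot.read_state();c=robot.read_camera('wrist')
M=np.eye(4);M[:3,:3]=Ro.from_rotvec(s['orientation']).as_matrix();M[:3,3]=s['tool_pos']
W=np.linalg.inv(M@c['tool_from_camera']);c['R']=W[:3,:3];c['t']=W[:3,3]
pickle.dump(c,open('pics/w1.pkl','wb'));cv2.imwrite('pics/w1.png',c['image'])
print(proj(c,[(.45,.324,.125),(.45,.324,.048)]),c['tool_from_camera'])
E
```

```text
t: 2.5
tool_pos: [0.4719, 0.2381, 0.2905]
orientation: [3.138, -0.151, -0.0]
force: [1.3, -0.1, -0.0]
opening: 0.0932
t: 2.8
tool_pos: [0.4471, 0.3244, 0.2472]
orientation: [3.136, -0.143, -0.01]
force: [-0.7, -0.9, -0.8]
opening: 0.0931
t 2.8 pos [0.4471 0.3244 0.2472] yaw -5.22 z [-0.0064 -0.0017 -1.    ] F [-0.73 -0.86 -0.81] op 0.0931
shift cm [ 0.3   0.02 -0.28]
[[320.51484392 186.18373301]
 [320.56131599 169.15578958]] [[ 2.80616738e-04 -9.53441866e-01 -3.01576740e-01  8.36437138e-02]
 [ 9.99999138e-01  6.54477305e-04 -1.13864739e-03  7.62532082e-04]
 [ 1.28300922e-03 -3.01576160e-01  9.53441227e-01 -1.65609756e-01]
 [ 0.00000000e+00  0.00000000e+00  0.00000000e+00  1.00000000e+00]]
```

View pics/w1.png

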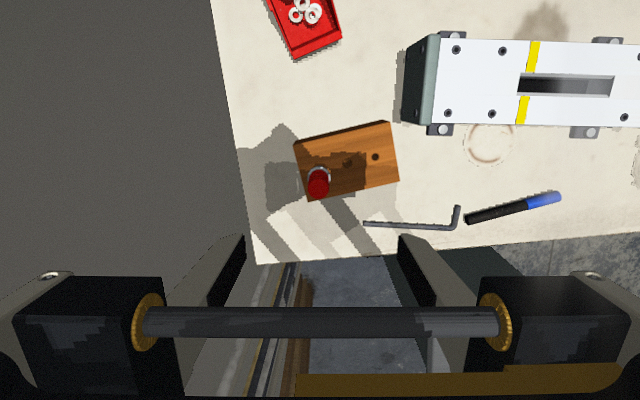

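Wrist view: pin grip at about (318,186), ~2 px off my prediction; slot from (518,84) to (614,86), yellow marks at x≈(534,55),(524,110). Refining both by code.

```bash
python3 - <<'E'
from h import *
from scipy.optimize import least_squares
c=pickle.load(open('pics/w1.pkl','rb'));im=c['image'].astype(int)
m=((im[...,2]>70)&(im[...,2]>2.5*im[...,1])&(im[...,2]>2.5*im[...,0])).astype(np.uint8);m[:140]=0;m[230:]=0;m[:,:280]=0;m[:,360:]=0
n,l,st,ce=cv2.connectedComponentsWithStats(m);k=1+st[1:,4].argmax();print(st[k],ce[k])
th=np.linspace(0,6.28,40)
def hullc(x,y):
    P=[(x+.011*np.cos(t),y+.011*np.sin(t),z) for t in th for z in(.083,.125)]
    h=cv2.convexHull(proj(c,P).astype(np.float32));M=cv2.moments(h);return np.array([M['m10'],M['m01']])/M['m00']
r=least_squares(lambda p:hullc(*p)-ce[k],[.45,.324],diff_step=1e-3);print('pin',r.x)
a=atz(c,(518,84),.08);b=atz(c,(614,86),.08);print(a,b,(a+b)/2,np.linalg.norm(a-b),np.degrees(np.arctan2(*(a-b)[1::-1])))
print(atz(c,(534,55),.08),atz(c,(524,110),.08))
to((*r.x,.18),(*r.x,.09))
E
```

```text
[307 170  22  29 505] [318.00594059 184.3960396 ]
pin [0.44745472 0.32688285]
[0.52969657 0.10829568 0.08      ] [0.51977293 0.00309411 0.08      ] [0.52473475 0.05569489 0.08      ] 0.10566858680800408 84.61124260054895
[0.55684358 0.09428275 0.08      ] [0.50243739 0.09905024 0.08      ]
t 2.85 pos [0.4485 0.3226 0.2489] yaw -5.26 z [-0.0042 -0.0021 -1.    ] F [ 0.49 -0.49  0.22] op 0.0926
shift cm [-0.12 -0.44  6.89]
shift cm [ 0.04 -0.02  9.  ]
```

```bash
python3 -m inch '[[[0,-0.25,4,0,0,0,-1],[0,0,4,0,0,0,-1],[0,0,4,0,0,0,-1],[0,0,3.5,0,0,0,-1],[0,0,0,0,0,0,-1]]]'
python3 - <<'E'
from h import *
from plant import robot
to((.449,.325,.089))
c=robot.read_camera('wrist');cv2.imwrite('pics/w2.png',c['image'])
E
```

```text
t: 3.35
tool_pos: [0.4481, 0.3203, 0.0914]
orientation: [3.132, -0.152, -0.012]
force: [-0.7, -0.4, -1.4]
opening: 0.0929
t 3.35 pos [0.4481 0.3203 0.0914] yaw -5.57 z [-0.0081 -0.0052 -1.    ] F [-0.74 -0.36 -1.4 ] op 0.0929
shift cm [ 0.05 -0.48  0.23]
```

View pics/w2.png

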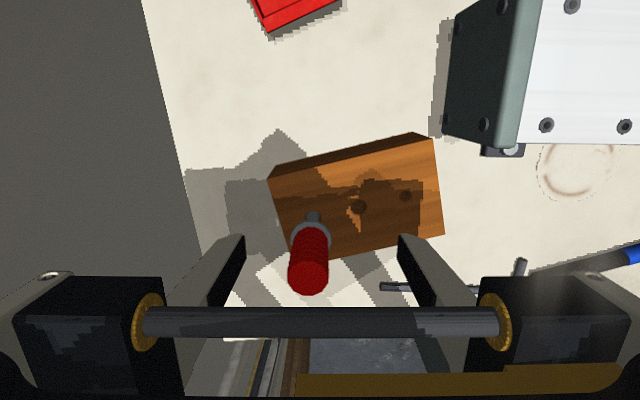

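Pin's top disc at about (308,277), left of the finger centreline (320); block and pin undisturbed.

```bash
python3 - <<'E'
from h import *
from plant import robot
T=pickle.load(open('pics/w1.pkl','rb'))
for i in range(1):to()
c=T;p=cv2.undistortPoints(np.array([[(308.,277.)]]),c['K'],c['distortion'])[0,0]
A=c['tool_from_camera'];d=A[:3,:3]@np.r_[p,1];o=A[:3,3]
for z in(-.034,-.036):print(o+d*(z-o[2])/d[2])
E
```

```text
t 3.4 pos [0.4499 0.3215 0.0948] yaw -5.56 z [-0.0043 -0.0028 -1.    ] F [0.23 0.43 1.37] op 0.0927
[-0.00025705 -0.00595028 -0.034     ]
[ 0.00101795 -0.00584827 -0.036     ]
```

```bash
python3 -m inch '[[[0,-0.6,0.3,0,0,0,-1],[0,0,0,0,0,0,-1],[0,0,0,0,0,0,1],[0,0,0,0,0,0,1],[0,0,0,0,0,0,1]]]' 40
python3 -m inch '[[[0,0,0,0,0,0,1],[0,0,0,0,0,0,1],[0,0,0,0,0,0,1],[0,0,0,0,0,0,1],[0,0,0,0,0,0,1]]]'
python3 -c "
from h import *
to()"
```

```text
t: 3.9
tool_pos: [0.4521, 0.3297, 0.0944]
orientation: [-3.137, 0.151, -0.002]
force: [0.1, -0.4, -0.3]
opening: 0.0737
t: 4.4
tool_pos: [0.4516, 0.3294, 0.0936]
orientation: [3.138, -0.151, -0.0]
force: [-0.6, 0.0, 0.5]
opening: 0.0338
t 4.4 pos [0.4516 0.3294 0.0936] yaw -5.5 z [-1.e-04 -1.e-04 -1.e+00] F [-0.6   0.05  0.46] op 0.0338
```

```bash
python3 -m inch '[[[0,0.1,0.4,0,0,0,0.2],[0,0,0,0,0,0,0.3],[0,0,0,0,0,0,1],[0,0,0,0,0,0,1],[0,0,0,0,0,0,1]]]'
python3 -m inch '[[[0,0,0,0,0,0,1],[0,0,0,0,0,0,1],[0,0,0,0,0,0,1],[0,0,0,0,0,0,1]]]'
python3 -c "
from h import *
to()"
```

```text
t: 4.9
tool_pos: [0.4517, 0.3278, 0.0896]
orientation: [3.137, -0.151, -0.0]
force: [0.1, -3.7, 1.0]
opening: 0.0215
t: 5.3
tool_pos: [0.4516, 0.328, 0.0895]
orientation: [3.137, -0.151, -0.0]
force: [1.1, -6.8, 0.6]
opening: 0.0215
t 5.3 pos [0.4516 0.328  0.0895] yaw -5.51 z [-2.e-04 -8.e-04 -1.e+00] F [ 1.07 -6.8   0.61] op 0.0215
```

```bash
python3 -m inch '[[[0,0.1,0,0,0,0,1],[0,0,0,0,0,0,1]]]'
python3 -m inch '[[[0,0,-1,0,0,0,1],[0,0,-1.5,0,0,0,1],[0,0,-1.5,0,0,0,1],[0,0,-2,0,0,0,1],[0,0,-3,0,0,0,1]]]'
python3 -m inch '[[[0,0,-3,0,0,0,1],[0,0,0,0,0,0,1],[0,0,0,0,0,0,1]]]'
python3 -c "
from h import *
to((.5245,.0556,.20))"
```

```text
t: 5.5
tool_pos: [0.4515, 0.3276, 0.0896]
orientation: [-3.137, 0.151, -0.0]
force: [0.5, -2.1, -1.4]
opening: 0.0216
t: 6.0
tool_pos: [0.4507, 0.3275, 0.1807]
orientation: [3.138, -0.15, -0.002]
force: [0.5, -0.3, -1.2]
opening: 0.0216
t: 6.3
tool_pos: [0.4522, 0.3282, 0.2118]
orientation: [-3.136, 0.15, -0.004]
force: [0.1, -0.4, -1.3]
opening: 0.0215
t 6.3 pos [0.4522 0.3282 0.2118] yaw -5.49 z [ 0.003   0.0022 -1.    ] F [ 0.06 -0.35 -1.29] op 0.0215
shift cm [ 9.8  26.45  1.14]
```

```bash
python3 -m inch '[[[1.2,3.8,0,0,0,0,1],[1.2,3.8,0,0,0,0,1],[1.2,3.8,0.2,0,0,0,1],[1.2,3.8,0.2,0,0,0,1],[1.2,3.8,0.2,0,0,0,1]]]'
python3 -m inch '[[[1.2,3.8,0.2,0,0,0,1],[1.2,3.8,0.2,0,0,0,1],[1.2,3.8,0.2,0,0,0,1],[0,0,0,0,0,0,1],[0,0,0,0,0,0,1]]]'
python3 -m inch '[[[0,0,1,0,0,0,1],[0,0,1,0,0,0,1],[0,0,0,0,0,0,1],[0,0,0,0,0,0,1],[0,0,0,0,0,0,1]]]'
python3 - <<'E'
from h import *
from plant import robot
to((.5204,.0128,.17))
s=robot.read_state();c=robot.read_camera('wrist')
M=np.eye(4);M[:3,:3]=Ro.from_rotvec(s['orientation']).as_matrix();M[:3,3]=s['tool_pos']
W=np.linalg.inv(M@c['tool_from_camera']);c['R']=W[:3,:3];c['t']=W[:3,3]
pickle.dump(c,open('pics/w3.pkl','wb'));im=c['image']
cv2.imwrite('pics/w3.png',cv2.resize(im[60:320,180:500],None,fx=2.3,fy=2.3,interpolation=cv2.INTER_CUBIC))
E
```

```text
t: 6.8
tool_pos: [0.4922, 0.1311, 0.2023]
orientation: [3.138, -0.15, -0.003]
force: [0.6, 0.8, -1.1]
opening: 0.0217
t: 7.3
tool_pos: [0.5171, 0.0152, 0.1964]
orientation: [-3.137, 0.154, 0.004]
force: [-0.2, 0.2, -0.2]
opening: 0.0214
t: 7.8
tool_pos: [0.518, 0.0162, 0.1778]
orientation: [3.138, -0.149, 0.0]
force: [-1.0, 0.2, -1.1]
opening: 0.0213
t 7.8 pos [0.518  0.0162 0.1778] yaw -5.45 z [ 2.e-04 -0.e+00 -1.e+00] F [-0.97  0.2  -1.09] op 0.0213
shift cm [0.27 0.31 0.78]
```

View pics/w3.png

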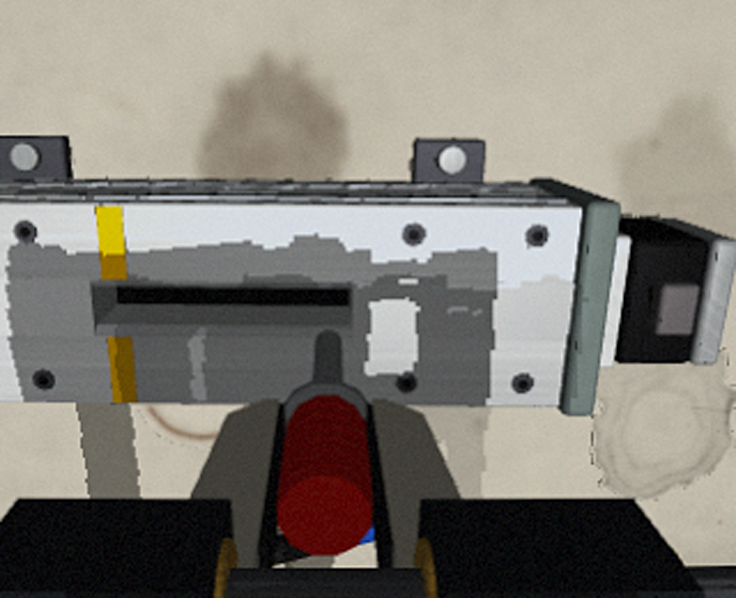

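Slot in crop: opening x 93–352, rows 283–328 (bevel outer edges). Pin tip at about (328,334), shank straight. Working out the tip vs slot in tool axes.

```bash
python3 - <<'E'
from h import *
np.set_printoptions(precision=4,suppress=True)
c=pickle.load(open('pics/w3.pkl','rb'));A=c['tool_from_camera']
def tool(u,v,z):
    uv=((u+.5)/2.3-.5+180,(v+.5)/2.3-.5+60)
    p=cv2.undistortPoints(np.array([[uv]]),c['K'],c['distortion'])[0,0]
    d=A[:3,:3]@np.r_[p,1];o=A[:3,3];return o+d*(z-o[2])/d[2]
to()
print('tip',tool(328,336,.0775),'headtop',tool(324,517,-.036))
h=.1778-.08
for n,p in dict(L=(93,306),R=(352,306),up=(222,283),lo=(222,328),ytop=(110,207),ybot=(124,402)).items():print(n,tool(*p,h))
to()
E
```

```text
t 7.85 pos [0.5181 0.016  0.178 ] yaw -5.46 z [ 0.0006 -0.     -1.    ] F [ 0.56  0.51 -1.67] op 0.0214
tip [-0.0013  0.0016  0.0775] headtop [-0.0033  0.0004 -0.036 ]
L [ 0.0042 -0.0923  0.0978]
R [0.0043 0.0112 0.0978]
up [ 0.0137 -0.0402  0.0978]
lo [-0.005  -0.041   0.0978]
ytop [ 0.0437 -0.0818  0.0978]
ybot [-0.0377 -0.0835  0.0978]
t 7.85 pos [0.5181 0.016  0.178 ] yaw -5.46 z [ 0.0006 -0.     -1.    ] F [ 0.56  0.51 -1.67] op 0.0214
```

```bash
python3 -m inch '[[[0.45,0,0,0,0,0,1],[0,0,0.5,0,0,0,1],[0,0,0.8,0,0,0,1],[0,0,0,0,0,0,1],[0,0,0,0,0,0,1]]]'
python3 -m inch '[[[0,0,0.4,0,0,0,1],[0,0,0.4,0,0,0,1],[0,0,0,0,0,0,1],[0,0,0,0,0,0,1]]]'
python3 -c "
from h import *
to((.5204,.0128,.1225))"
```

```text
t: 8.35
tool_pos: [0.5219, 0.0152, 0.1639]
orientation: [-3.138, 0.151, 0.002]
force: [-0.8, -0.2, -0.4]
opening: 0.0216
t: 8.75
tool_pos: [0.5223, 0.0152, 0.1565]
orientation: [3.138, -0.151, -0.001]
force: [0.6, 0.5, -1.5]
opening: 0.0217
t 8.75 pos [0.5223 0.0152 0.1565] yaw -5.5 z [-3.e-04  0.e+00 -1.e+00] F [ 0.59  0.49 -1.46] op 0.0217
shift cm [-0.16  0.26  3.4 ]
```

```bash
python3 -m inch '[[[0,0,0.4,0,0,0,1],[0,0,0.4,0,0,0,1],[0,0,0,0,0,0,1]]]'
python3 -m inch '[[[0,0,0.4,0,0,0,1],[0,0,0.4,0,0,0,1],[0,0,0.4,0,0,0,1],[0,0,0,0,0,0,1],[0,0,0,0,0,0,1]]]'
python3 -m inch '[[[0,0,0.3,0,0,0,1],[0,0,0.2,0,0,0,1],[0,0,0,0,0,0,1],[0,0,0,0,0,0,1]]]'
python3 -c "
from h import *
to()"
```

```text
t: 9.05
tool_pos: [0.5219, 0.0153, 0.1478]
orientation: [-3.138, 0.151, 0.002]
force: [-0.2, -0.8, -1.5]
opening: 0.0214
t: 9.55
tool_pos: [0.5223, 0.0152, 0.1365]
orientation: [-3.138, 0.151, 0.001]
force: [0.1, 0.4, -0.8]
opening: 0.0212
t: 9.95
tool_pos: [0.5223, 0.0152, 0.1315]
orientation: [3.138, -0.151, -0.0]
force: [0.2, 0.2, -1.0]
opening: 0.0214
t 9.95 pos [0.5223 0.0152 0.1315] yaw -5.5 z [-2.e-04 -0.e+00 -1.e+00] F [ 0.16  0.24 -1.04] op 0.0214
```

Inside the slot, free. Now feel for the carriage, expected at TCP z≈0.1225.

```bash
python3 -m inch '[[[0,0,0.2,0,0,0,1],[0,0,0.2,0,0,0,1],[0,0,0.1,0,0,0,1],[0,0,0,0,0,0,1],[0,0,0,0,0,0,1]]]'
python3 -m inch '[[[0,0,0.1,0,0,0,1],[0,0,0.1,0,0,0,1],[0,0,0,0,0,0,1],[0,0,0,0,0,0,1]]]'
python3 -m inch '[[[0,0,0.1,0,0,0,1],[0,0,0,0,0,0,1],[0,0,0,0,0,0,1]]]'
```

```text
t: 10.45
tool_pos: [0.5224, 0.0153, 0.1266]
orientation: [-3.138, 0.151, 0.0]
force: [0.1, 0.8, -1.8]
opening: 0.0213
t: 10.85
tool_pos: [0.5224, 0.0152, 0.1246]
orientation: [-3.138, 0.151, 0.0]
force: [0.8, 0.6, -0.8]
opening: 0.0215
t: 11.15
tool_pos: [0.5224, 0.0152, 0.1236]
orientation: [-3.138, 0.151, 0.0]
force: [0.5, 0.5, -1.4]
opening: 0.0215
```

```bash
python3 -m inch '[[[0,0,0.05,0,0,0,1],[0,0,0.05,0,0,0,1],[0,0,0,0,0,0,1],[0,0,0,0,0,0,1]]]'
python3 -m inch '[[[0,0,0.05,0,0,0,1],[0,0,0.05,0,0,0,1],[0,0,0,0,0,0,1],[0,0,0,0,0,0,1]]]'
```

```text
t: 11.55
tool_pos: [0.5224, 0.0152, 0.1226]
orientation: [3.138, -0.151, 0.0]
force: [0.2, 0.0, -1.1]
opening: 0.0214
t: 11.95
tool_pos: [0.5228, 0.0152, 0.1223]
orientation: [3.138, -0.151, 0.001]
force: [-1.7, -0.6, 6.0]
opening: 0.0214
```

Contact at z 0.1223 as predicted. Back off a bit and sweep towards the parking end (tool −y).

```bash
python3 -m inch '[[[0,-0.15,-0.02,0,0,0,1],[0,-0.15,0,0,0,0,1],[0,-0.15,0,0,0,0,1],[0,0,0,0,0,0,1]]]'
python3 -m inch '[[[0,-0.15,0,0,0,0,1],[0,-0.15,0,0,0,0,1],[0,-0.15,0,0,0,0,1],[0,0,0,0,0,0,1]]]'
```

```text
t: 12.35
tool_pos: [0.5233, 0.0197, 0.1223]
orientation: [3.138, -0.151, 0.002]
force: [-0.2, -1.2, 6.2]
opening: 0.0215
t: 12.75
tool_pos: [0.5238, 0.0242, 0.1223]
orientation: [3.138, -0.151, 0.002]
force: [1.0, -3.3, 6.1]
opening: 0.0216
```

```bash
python3 -m inch '[[[0,-0.15,-0.02,0,0,0,1],[0,-0.15,0,0,0,0,1],[0,-0.15,0,0,0,0,1],[0,0,0,0,0,0,1]]]'
python3 -m inch '[[[0,-0.15,0,0,0,0,1],[0,-0.15,0,0,0,0,1],[0,0,0,0,0,0,1]]]'
python3 -m inch '[[[0,-0.15,0,0,0,0,1],[0,-0.15,0,0,0,0,1],[0,0,0,0,0,0,1]]]'
```

```text
t: 13.15
tool_pos: [0.524, 0.0289, 0.1223]
orientation: [-3.138, 0.151, -0.001]
force: [-0.6, -1.1, 5.8]
opening: 0.0215
t: 13.45
tool_pos: [0.5242, 0.0319, 0.1222]
orientation: [-3.138, 0.15, -0.001]
force: [-0.2, -1.1, 5.2]
opening: 0.0211
t: 13.75
tool_pos: [0.5235, 0.0353, 0.1211]
orientation: [-3.137, 0.15, 0.003]
force: [0.7, 0.3, -0.6]
opening: 0.0217
```

The vertical force vanished and the tip sank 1 mm: the socket edge. A little further along, then down.

```bash
python3 -m inch '[[[0,-0.1,0.1,0,0,0,1],[0,0,0.1,0,0,0,1],[0,0,0.1,0,0,0,1],[0,0,0,0,0,0,1],[0,0,0,0,0,0,1]]]'
python3 -m inch '[[[0,0,0.2,0,0,0,1],[0,0,0.2,0,0,0,1],[0,0,0,0,0,0,1],[0,0,0,0,0,0,1]]]'
python3 -m inch '[[[0,0,0.2,0,0,0,1],[0,0,0.1,0,0,0,1],[0,0,0,0,0,0,1],[0,0,0,0,0,0,1]]]'
```

```text
t: 14.25
tool_pos: [0.5242, 0.0358, 0.1189]
orientation: [-3.138, 0.151, 0.001]
force: [-0.2, 1.5, -0.4]
opening: 0.0214
t: 14.65
tool_pos: [0.5244, 0.036, 0.1148]
orientation: [-3.137, 0.151, -0.0]
force: [1.7, 3.9, -3.0]
opening: 0.0213
t: 15.05
tool_pos: [0.5244, 0.036, 0.112]
orientation: [-3.137, 0.151, -0.0]
force: [0.3, 5.2, -0.3]
opening: 0.0212
```

```bash
python3 -m inch '[[[0,-0.1,0,0,0,0,1],[0,-0.1,0.1,0,0,0,1],[0,0,0.1,0,0,0,1],[0,0,0,0,0,0,1],[0,0,0,0,0,0,1]]]'
python3 -c "
from h import *
to((.5285,.0975,.109))"
```

```text
t: 15.55
tool_pos: [0.5243, 0.0373, 0.1098]
orientation: [3.138, -0.151, -0.001]
force: [-0.6, -0.7, -1.2]
opening: 0.0211
t 15.55 pos [0.5243 0.0373 0.1098] yaw -5.51 z [-6.e-04 -4.e-04 -1.e+00] F [-0.62 -0.7  -1.23] op 0.0211
shift cm [-0.16 -6.03  0.08]
```

```bash
python3 -m inch '[[[0,-0.2,0,0,0,0,1],[0,-0.25,0,0,0,0,1],[0,-0.25,0,0,0,0,1],[0,-0.25,0,0,0,0,1],[0,-0.25,0,0,0,0,1]]]'
python3 -m inch '[[[0,-0.25,0,0,0,0,1],[0,-0.25,0,0,0,0,1],[0,-0.25,0,0,0,0,1],[0,-0.25,0,0,0,0,1],[0,-0.25,0,0,0,0,1]]]'
```

```text
t: 16.05
tool_pos: [0.5256, 0.0481, 0.11]
orientation: [3.135, -0.151, -0.0]
force: [-1.3, -6.7, -1.2]
opening: 0.0215
t: 16.55
tool_pos: [0.5269, 0.0605, 0.11]
orientation: [3.135, -0.151, -0.0]
force: [-1.5, -7.8, -1.1]
opening: 0.0218
```

Carriage follows with the expected ~7 N drag.

```bash
python3 -m inch '[[[0,-0.25,0,0,0,0,1],[0,-0.25,0,0,0,0,1],[0,-0.25,0,0,0,0,1],[0,-0.25,0,0,0,0,1],[0,-0.25,0,0,0,0,1]]]'
python3 -m inch '[[[0,-0.25,0,0,0,0,1],[0,-0.25,0,0,0,0,1],[0,-0.25,0,0,0,0,1],[0,-0.25,0,0,0,0,1],[0,-0.25,0,0,0,0,1]]]'
python3 -m inch '[[[0,-0.2,0,0,0,0,1],[0,-0.15,0,0,0,0,1],[0,-0.15,0,0,0,0,1],[0,0,0,0,0,0,1]]]'
```

```text
t: 17.05
tool_pos: [0.5281, 0.073, 0.11]
orientation: [3.135, -0.151, -0.0]
force: [0.2, -7.7, -0.6]
opening: 0.0218
t: 17.55
tool_pos: [0.5294, 0.0854, 0.1101]
orientation: [3.135, -0.151, 0.0]
force: [-1.3, -6.9, -0.7]
opening: 0.0218
t: 17.95
tool_pos: [0.5299, 0.0906, 0.11]
orientation: [3.135, -0.151, 0.0]
force: [0.3, -6.4, -0.9]
opening: 0.0213
```

```bash
python3 -m inch '[[[0,-0.1,0,0,0,0,1],[0,-0.1,0,0,0,0,1],[0,-0.1,0,0,0,0,1],[0,0,0,0,0,0,1]]]'
python3 -m inch '[[[0,-0.1,0,0,0,0,1],[0,-0.1,0,0,0,0,1],[0,0,0,0,0,0,1]]]'
python3 -m inch '[[[0,-0.1,0,0,0,0,1],[0,0,0,0,0,0,1]]]'
```

```text
t: 18.35
tool_pos: [0.5302, 0.0935, 0.1101]
orientation: [3.135, -0.151, 0.0]
force: [0.3, -7.4, 0.3]
opening: 0.0214
t: 18.65
tool_pos: [0.5303, 0.0955, 0.11]
orientation: [3.135, -0.151, 0.0]
force: [-0.0, -7.3, -0.3]
opening: 0.0214
t: 18.85
tool_pos: [0.5304, 0.0964, 0.11]
orientation: [3.135, -0.151, 0.0]
force: [0.4, -6.8, -1.6]
opening: 0.0213
```

```bash
python3 -m inch '[[[0,-0.1,0,0,0,0,1],[0,0,0,0,0,0,1]]]'
python3 -m inch '[[[0,-0.1,0,0,0,0,1],[0,0,0,0,0,0,1]]]'
python3 -m inch '[[[0,-0.1,0,0,0,0,1],[0,0,0,0,0,0,1]]]'
```

```text
t: 19.05
tool_pos: [0.5305, 0.0974, 0.11]
orientation: [3.135, -0.151, 0.0]
force: [-0.4, -6.6, -0.3]
opening: 0.0214
t: 19.25
tool_pos: [0.5306, 0.0985, 0.11]
orientation: [3.135, -0.151, 0.0]
force: [0.3, -6.8, -1.2]
opening: 0.0215
t: 19.45
tool_pos: [0.5307, 0.0994, 0.1101]
orientation: [3.135, -0.151, 0.0]
force: [0.1, -7.8, -0.5]
opening: 0.0213
```

```bash
python3 -m inch '[[[0,-0.1,0,0,0,0,1],[0,0,0,0,0,0,1]]]'
python3 -m inch '[[[0,-0.1,0,0,0,0,1],[0,0,0,0,0,0,1]]]'
```

```text
t: 19.65
tool_pos: [0.5308, 0.1004, 0.11]
orientation: [3.135, -0.151, 0.0]
force: [0.8, -6.7, -1.2]
opening: 0.0213
t: 19.85
tool_pos: [0.5309, 0.1009, 0.11]
orientation: [3.134, -0.151, -0.0]
force: [0.9, -9.5, -0.3]
opening: 0.0213
```

Force rises: the stop is reached, at the y expected for the bore. Now down gently.

```bash
python3 -m inch '[[[0,-0.03,0.1,0,0,0,1],[0,0,0.1,0,0,0,1],[0,0,0,0,0,0,1]]]'
python3 -m inch '[[[0,0,0.1,0,0,0,1],[0,0,0,0,0,0,1]]]'
python3 -c "
from h import *
to()"
```

```text
t: 20.15
tool_pos: [0.5312, 0.1009, 0.1085]
orientation: [3.134, -0.151, 0.001]
force: [-1.8, -10.4, 3.0]
opening: 0.0214
t: 20.35
tool_pos: [0.5313, 0.1009, 0.1077]
orientation: [3.134, -0.151, 0.001]
force: [-0.9, -10.2, 3.1]
opening: 0.0216
t 20.35 pos [0.5313 0.1009 0.1077] yaw -5.52 z [ 7.0e-04 -4.1e-03 -1.0e+00] F [ -0.9  -10.24   3.11] op 0.0216
```

```bash
python3 -m inch '[[[0,0,0.1,0,0,0,1],[0,0,0,0,0,0,1]]]'
python3 -m inch '[[[0,0,0.1,0,0,0,1],[0,0,0,0,0,0,1]]]'
python3 -m inch '[[[0,0,0.1,0,0,0,1],[0,0,0,0,0,0,1]]]'
```

```text
t: 20.55
tool_pos: [0.5313, 0.1009, 0.1067]
orientation: [3.134, -0.151, 0.001]
force: [-0.8, -10.3, 3.1]
opening: 0.0215
t: 20.75
tool_pos: [0.5314, 0.1008, 0.1057]
orientation: [3.134, -0.151, 0.002]
force: [0.3, -10.9, 3.1]
opening: 0.0218
t: 20.95
tool_pos: [0.5314, 0.1008, 0.1047]
orientation: [3.134, -0.151, 0.002]
force: [-0.4, -10.7, 4.2]
opening: 0.0216
```

Going into the bore. Relax the side load a little and continue.

```bash
python3 -m inch '[[[0,0.05,0.1,0,0,0,1],[0,0,0.1,0,0,0,1],[0,0,0,0,0,0,1]]]'
python3 -m inch '[[[0,0,0.15,0,0,0,1],[0,0,0.15,0,0,0,1],[0,0,0.1,0,0,0,1],[0,0,0,0,0,0,1]]]'
python3 -m inch '[[[0,0,0.15,0,0,0,1],[0,0,0.15,0,0,0,1],[0,0,0,0,0,0,1]]]'
```

```text
t: 21.25
tool_pos: [0.5313, 0.1005, 0.1026]
orientation: [3.134, -0.151, 0.002]
force: [-0.7, -9.8, 1.9]
opening: 0.0211
t: 21.65
tool_pos: [0.5313, 0.1005, 0.0986]
orientation: [3.134, -0.151, 0.001]
force: [0.2, -10.0, 1.8]
opening: 0.0216
t: 21.95
tool_pos: [0.5313, 0.1004, 0.0955]
orientation: [3.134, -0.151, 0.001]
force: [-0.6, -10.2, 2.7]
opening: 0.0214
```

```bash
python3 -m inch '[[[0,0.05,0.1,0,0,0,1],[0,0,0.15,0,0,0,1],[0,0,0,0,0,0,1]]]'
python3 -m inch '[[[0,0,0.1,0,0,0,1],[0,0,0.05,0,0,0,1],[0,0,0,0,0,0,1]]]'
python3 -m inch '[[[0,0,0.05,0,0,0,1],[0,0,0.05,0,0,0,1],[0,0,0,0,0,0,1]]]'
```

```text
t: 22.25
tool_pos: [0.5312, 0.1002, 0.093]
orientation: [3.134, -0.151, 0.001]
force: [-0.5, -10.2, 2.4]
opening: 0.0215
t: 22.55
tool_pos: [0.5313, 0.1001, 0.0917]
orientation: [3.134, -0.151, 0.002]
force: [-1.0, -10.5, 2.7]
opening: 0.0215
t: 22.85
tool_pos: [0.5314, 0.1001, 0.0908]
orientation: [3.134, -0.151, 0.002]
force: [-0.9, -9.4, 3.9]
opening: 0.0214
```

```bash
python3 -m inch '[[[0,0.1,0.05,0,0,0,1],[0,0,0,0,0,0,1],[0,0,0,0,0,0,1]]]'
python3 -m inch '[[[0,0,0.05,0,0,0,1],[0,0,0.05,0,0,0,1],[0,0,0,0,0,0,1]]]'
python3 -c "
from h import *
to()"
```

```text
t: 23.15
tool_pos: [0.5315, 0.0998, 0.0907]
orientation: [3.136, -0.151, 0.003]
force: [-0.9, -8.2, 6.4]
opening: 0.0214
t: 23.45
tool_pos: [0.5316, 0.0999, 0.0906]
orientation: [3.136, -0.151, 0.003]
force: [-4.3, -7.3, 12.0]
opening: 0.0217
t 23.45 pos [0.5316 0.0999 0.0906] yaw -5.5 z [ 0.0018 -0.0025 -1.    ] F [-4.26 -7.27 11.98] op 0.0217
```

Collar seated: z 0.0906 (predicted 0.0905), force climbing to 12 N. Relax and let go.

```bash
python3 -m inch '[[[0,0.05,-0.08,0,0,0,1],[0,0,0,0,0,0,0.4],[0,0,0,0,0,0,0],[0,0,0,0,0,0,-0.2],[0,0,0,0,0,0,-0.2]]]'
python3 -m inch '[[[0,0,0,0,0,0,-0.2],[0,0,0,0,0,0,-0.2],[0,0,0,0,0,0,-0.2]]]'
python3 - <<'E'
from h import *
from plant import robot
to()
s=robot.read_camera('wrist')['image'];cv2.imwrite('pics/w4.png',s)
E
```

```text
t: 23.95
tool_pos: [0.5304, 0.1009, 0.0891]
orientation: [-3.138, 0.15, 0.001]
force: [-0.0, -0.6, 0.5]
opening: 0.0475
t: 24.25
tool_pos: [0.5306, 0.1007, 0.0893]
orientation: [-3.138, 0.151, 0.0]
force: [-0.8, -0.2, -0.2]
opening: 0.0557
t 24.25 pos [0.5306 0.1007 0.0893] yaw -5.5 z [-1.e-04  0.e+00 -1.e+00] F [-0.76 -0.2  -0.21] op 0.0557
```

View pics/w4.png

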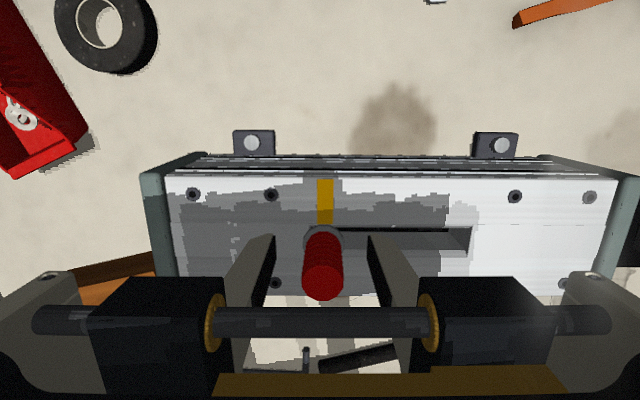

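The pin stands in line with the yellow mark, at (322,265), free between the fingers, with its collar at the cover. Retreating straight up, then a last look.

```bash
python3 -m inch '[[[0,0,-1,0,0,0,-0.2],[0,0,-2,0,0,0,-0.2],[0,0,-3,0,0,0,-0.2],[0,0,-4,0,0,0,-0.2],[0,0,-4,0,0,0,-0.2]]]'
python3 -m inch '[[[0,0,-4,0,0,0,-0.2],[0,0,0,0,0,0,-0.2],[0,0,0,0,0,0,-0.2]]]'
python3 - <<'E'
from h import *
from plant import robot
to()
c=robot.read_camera('side');s=c['image']
print(proj(c,[(.529,.0985,z) for z in (.126,.084)]))
o=pickle.load(open('pics/side.pkl','rb'))['image']
f=lambda i:cv2.resize(i[140:280,250:390],None,fx=5.6,fy=4.2,interpolation=cv2.INTER_CUBIC)
cv2.imwrite('pics/s2.png',f(s))
E
```

```text
t: 24.8
tool_pos: [0.5302, 0.1006, 0.2312]
orientation: [3.138, -0.151, -0.001]
force: [1.5, 0.3, 0.7]
opening: 0.0559
t: 25.1
tool_pos: [0.5315, 0.1007, 0.2714]
orientation: [-3.137, 0.151, -0.006]
force: [-0.8, -0.5, 0.2]
opening: 0.0557
t 25.1 pos [0.5315 0.1007 0.2714] yaw -5.5 z [ 3.6e-03  3.0e-04 -1.0e+00] F [-0.84 -0.52  0.21] op 0.0557
[[324.66923667 182.84808277]
 [324.54043952 195.39262447]]
```

View pics/s2.png

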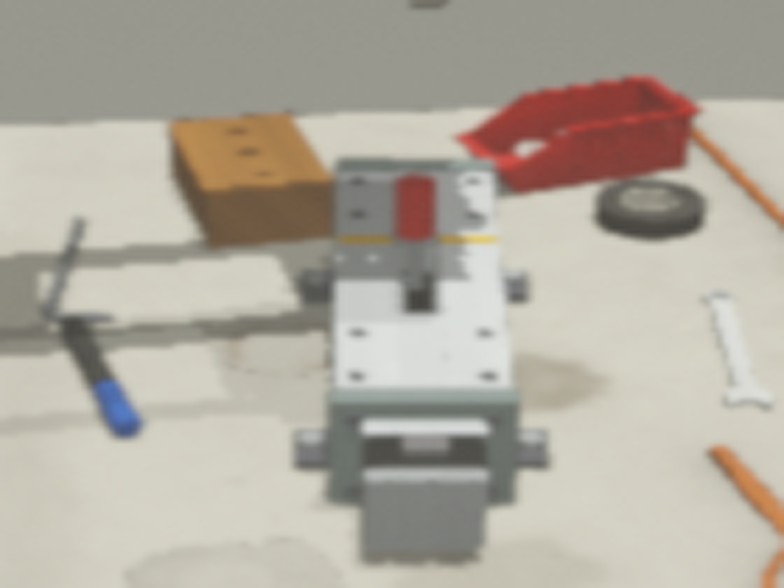

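The red grip runs from row 177 to about 239, so its top is at image row 182 (182.8 predicted for a seated pin). It is upright at the yellow mark, and the objects in view are where they were. Handing in.

```bash
python3 -c "
from plant import robot
print(robot.close_job())"
```

```text
the job is handed in; nothing more can be done
None
```

The transit pin is home at the yellow-marked parking end with its collar on the cover. I let go of it and handed the job in at about 25 s of the 64 s allowed.

- **Finding the socket:** I swept with the tip pressing about 6–7 N on the carriage. The pin dropped into the socket about 62 mm before the parking point.
- **Parking:** the carriage followed with about 7 N of drag. At its stop the force rose to about 10 N, and the pin then went down into the bore.
- **Seating:** contact came at a tool height of 90.6 mm against 90.5 mm predicted, with about 12 N at the end. The highest wrist force I read was about 15 N.
- **Last checks:** after release the side picture showed the pin upright at the marks. Its top was at image row 182, where 182.8 was expected for a seated pin.
- **Loose things:** the hex key, marker, tape and spanner looked unmoved in that picture. The grease tin was outside it, so I did not check it again, but the arm passed well above it.
- **Disagreements:** a side load of about 10 N stayed on the pin during most of the final push, although I twice eased the arm back. It went on release. The position estimates differed by 2–3 mm between cameras, within the play of the slot and bore.

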